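# Hang the small bin on the slat rail

### The arm

A 7-joint arm with a two-finger parallel gripper is mounted at the origin on the work surface. World frame = base frame: x ahead of the robot, y to its left, z up, the work surface at z = 0. Lengths are in mm, angles in rad, forces in N, time in s.
With the tool pointing down it reaches from about 400 to 875 mm from the base axis. Payload 6.5 kg.
Tool frame: the origin (TCP) lies between the finger pads; the fingertips stand 8 mm ahead of it and the grasp point (between the pads) lies 11 mm behind it; z points along the fingers, y is the line along which they close (so a half turn about z gives the same grasp; the last joint's range is limited). The gripper opens to 88 mm and grips with 3 to 60 N. Pads are 18 mm wide; open, the fingers measure 123 mm over their backs; the gripper's body (75 mm by 187 mm) begins 45 mm behind the grasp point.
Start: joints at [1.172, 0.536, -0.004, 1.538, 0.003, 1.067, -0.071], TCP at [212.345, -614.329, 246.716] pointing down, gripper open.
Joint ranges: [-2.7, 2.7], [-0.37, 2.16], [-1.27, 1.26], [0.24, 2.4], [-1.31, 4.45], [0.19, 1.91], [-2.76, 2.76]. Speed limits (rad/s): [2.39, 2.39, 3.14, 3.14, 3.14, 3.14, 3.14].

### API

Orientations are given as a unit quaternion [x, y, z, w].
In Python, from plant import get_state, read_camera, finish_job gives the robot as it stands.
- The arm moves only by the tool carry_out, never from a script. Its arguments are lists of equal length, an entry for each row: "gripper": the opening, from 0 (shut) to 1 (fully open); "linear": the shift along the tool's x, y, z in m, a list of three; "spin": the turn about the tool's z in rad. In form: {"gripper": [gripper, ...], "linear": [[dx, dy, dz], ...], "spin": [spin, ...]}. A call has 1 to 5 rows; each row is the pose to reach, as a shift and turn from the pose commanded when the call began, along the tool's axes at that moment; what a row does not reach only later rows make up. A row lasts 1/10 s, in which the tool goes at most 50 mm and 8.59 degrees, less where a joint would pass 70% of its speed; a pose out of reach is approached as far as the arm can. A call with a gripper value outside its range is refused whole. The fingers move at their own pace and stop on an object; "newtons" is the grip in N (left out, the last holds). Time passes only in rows, so rows that repeat a pose let the fingers close. It gives the time, the measured TCP pose, the force, the opening and the grip force at its end, in the units of the state.
- get_state(): the state, without advancing time (a new reading comes with each control period).
- read_camera(name): name is "side" or "top" or "wrist"; returns a dict with "color" (384x512x3 uint8, red, green, blue), "fovy" (degrees; the focal length in pixels is half the picture's height over the tangent of half this angle, whatever the lens; pixels are square), "cx", "cy" (the principal point, pixels), "world_from_camera" (4x4, takes a point from camera to world coordinates); the wrist camera has in their place "T_tool_cam" (4x4, takes a point from camera to tool coordinates, whose origin is the TCP and whose axes are the flange's). Camera axes: x right, y up, looking along -z (the intrinsics and any distortion apply to the point x, -y, -z); pixel columns grow to the right and rows downward; lengths in mm; the calibration is good to about 2 mm. A picture is of the moment at which its call begins: read the wrist's pose just before it. There is no depth.
- finish_job(): hands the job in; it is judged then, once.
The state is a dict: "time_s": time; "joint_pos": joint angles; "qvel": joint speeds; "joint_torque": joint torques, N m; "tool_pos": TCP position; "eef_rot": TCP orientation; "wrist_force": force on the tool from outside, world axes, zero at the start; "moment": the same for the moment, N m; "width": opening from 0.0 (shut) to 1.0 (fully open); "grip_force": force on a finger pad.
Only numpy, scipy, OpenCV 4.12 (cv2) and the standard library are available. Lean on these libraries where they do the work, as an engineer would, in place of code of your own. Each camera call takes 0.05 s, during which the arm holds its last target. There are 200 camera calls.

### The job

Hang the small grey bin on the white slat rail: with its front tipped up, feel the tongue on its back into the rail's groove, then swing the bin down in your grip until it hangs level with its back flush on the lower slat, and only then let go. Push gently (never more than about 15 N against the rail) and leave the tub, the sample board and the mallet where they are.

Things in the scene. Friction and masses are not known exactly. Their poses are not given: they have to be found in the camera images.
- bin: Grey plastic bin on the table, 100 mm long, 50 wide, open on top, 0.13 to 0.25 kg. Origin: underside, middle of its back; x out of its back, z up, y across. Fills x -100 to 0. Back wall to z 70; flat side walls to z 64 from x -65 to 0, to z 38 from x -100 to -65, as the front. Rigid L-shaped tongue behind the top of the back: see bin_heel, bin_tip.
- bin_heel (a point): Where the underside of the tongue meets the bin's back face: bin x 0, z 66 mm; axes as the bin. The tongue, 40 mm wide in y: a level neck 4 mm thick (x 0 to 12, z 66 to 70), at its end an upright leg 4 mm thick (x 8 to 12, z 66 to 86). The leg, 20 mm tall in all, enters the 12 mm groove only with the bin's front tipped up over 45 degrees; 55 to 60 is comfortable.
- bin_tip (a point): Top of the tongue's leg, its rear edge (the leading corner when tipped up): bin x 12, y 0, z 86 mm.
- bin_grip (a point): Good place to grip the bin across its side walls (50 mm): bin x -42, y 0, z 42 mm. Best with the fingers pointing down and up to 45 degrees towards the bin's back, so that the tool is about upright once the bin is tipped.
- stand: Fixed steel stand, rigid, with a horizontal white slat rail across its front. Origin: on the table under the middle of the rail's front face, which is the plane x = 0; x points into the rail, y along it, z up. Rail y -120 to 120; base x -20 to 150, 260 wide, 10 high; uprights behind the rail to 200 mm. A bin may hang anywhere along the rail.
- rail_low (a point): Lowest place of the groove's lower edge: stand x 0, y 0, z 140 mm. The rail was clamped by hand and its true height is NOT measured: the edge lies 0 to 22 mm above this point. From the edge: lower slat 62 mm down, 8 thick; groove mouth 12 high, level floor; upper slat from 12 to 36 up, 6 thick, flush in front; cavity 30 deep, ceiling at 36; closed top at 42.
- rail_end (a point): End of the rail: stand x 0, y 120, z 140 mm (cavity open at the ends). A seated bin hangs level with its heel on the groove's lower edge, the leg up behind the upper slat (2 mm play in and out) and its back against the lower slat; it may droop about 2 degrees in the play.
- tub: White round tub with lid, 94 mm across, 92 mm high; origin centre of underside. Bystander, loose.
- sample: Textured wall-finish sample board, 100 x 150 x 8 mm, lying flat; origin centre of underside. Bystander, loose.
- mallet: Mallet lying flat between the robot and the work, handle along its x, 0.2 m long; origin on the underside. Bystander, loose.
Things that resemble listed ones, but are neither listed nor needed, are in the scene too. Leave any orange or yellow look-alike of the bin alone.

How it is judged:
By the outcome, as a careful person would: the job done as asked, in the order asked, and still so for the second after the job is handed in, with the robot touching nothing.
It also fails if it takes over 72 s, if anything falls off the work surface, if the arm or the gripper's body presses on something with over 40 N, if the wrist force passes 120 N, or if a joint passes its speed limit or range.

## Working session

There is one attempt and no reset: what is moved stays moved. The work goes in short steps, Python scripts to look and compute and a tool call to move; the robot and the scene stay as the last step left them, time stands still between calls to the robot, and variables do not carry over. Pictures are saved under pics/ and viewed, at most 10 in all, crops included, and the job is handed in when it is done.

Besides the shell and the picture viewer there is one more tool, called after "Emit:" as name(argument=value, ...), one argument or row to a line, values as JSON. carry_out: Moves the arm, as the interface text tells. Its arguments: {"type":"object","properties":{"gripper":{"type":"array"},"linear":{"type":"array"},"spin":{"type":"array"},"newtons":{"type":"number"}},"required":["gripper","linear","spin"]}

```bash
ls; mkdir -p pics
cat > h.py <<'E'
import numpy as np, cv2
from plant import get_state, read_camera, finish_job
def snap(n,f=None):
    c=read_camera(n)
    if f: cv2.imwrite('pics/'+f,c['color'][:,:,::-1])
    return c
E
python3 - <<'E'
from h import *
s=get_state(); print(s)
for n in ['side','top','wrist']:
    c=snap(n,n+'0.png'); print({k:(np.round(v,3).tolist() if not np.isscalar(v) else v) for k,v in c.items() if k!='color'})
a=[cv2.imread(f'pics/{n}0.png') for n in ['side','top']]
E
```

```text
pics
{'time_s': 0.0, 'joint_pos': array([ 1.17179418,  0.53717713, -0.00447346,  1.53882843,  0.00261964,
        1.06732279, -0.0712034 ]), 'qvel': array([-1.69501308e-04,  5.78179397e-04, -1.25146517e-03, -6.02757782e-04,
        8.23576639e-06, -8.50158047e-04, -3.99000328e-04]), 'joint_torque': array([ 5.50601326e-04, -5.70997739e+01,  9.90795046e-01, -2.51612145e+01,
       -5.63367095e-02,  1.80627534e-02,  1.83185839e-04]), 'tool_pos': array([ 212.15714362, -613.77565628,  245.84907488]), 'eef_rot': array([ 9.86177953e-01,  1.65687344e-01, -2.05212137e-04, -8.40225900e-04]), 'wrist_force': array([ 0.24182107, -0.36777232, -0.14818659]), 'moment': array([ 0.02648785,  0.03838658, -0.00960431]), 'grip_force': 0.0, 'width': 1.0010232316250023}
{'fovy': 46.128355765996126, 'cx': 252.81842656596407, 'cy': 198.57831079089368, 'world_from_camera': [[-0.983, 0.095, -0.158, 354.48], [-0.184, -0.582, 0.792, 906.45], [-0.017, 0.808, 0.589, 919.282], [0.0, 0.0, 0.0, 1.0]]}
{'fovy': 54.56218707566129, 'cx': 259.66065530470314, 'cy': 189.26455189845547, 'world_from_camera': [[0.008, 0.997, -0.081, 490.372], [-0.999, 0.011, 0.035, -139.227], [0.036, 0.081, 0.996, 1067.96], [0.0, 0.0, 0.0, 1.0]]}
{'fovy': 70.91638535183358, 'cx': 254.92484035983372, 'cy': 190.465986390508, 'T_tool_cam': [[0.0, 0.955, 0.296, 76.935], [1.0, 0.0, -0.002, -0.132], [-0.002, 0.296, -0.955, -138.338], [0.0, 0.0, 0.0, 1.0]]}
```

View pics/side0.png

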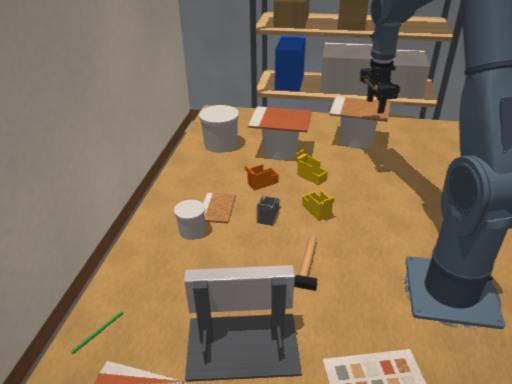

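View pics/top0.png

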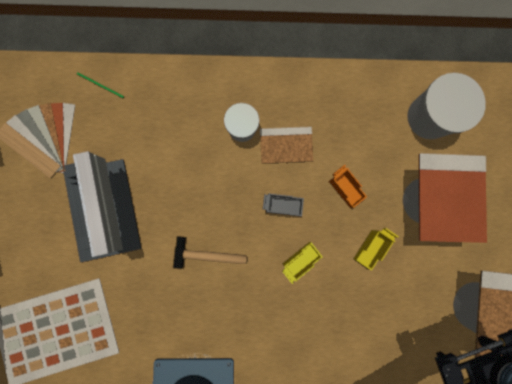

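Side view: stand back at about (240,310), grey bin at (267,210), tub (192,220). Top view: bin at (284,205) with its back apparently to the left, towards the stand at (100,205); mallet (210,255), tub (242,120), sample (287,147). Next I enlarge the relevant patches.

Run:
```python
from h import *
t=cv2.imread('pics/top0.png'); s=cv2.imread('pics/side0.png')
def cr(im,x,y,w,h): return cv2.resize(im[y:y+h,x:x+w],(400,300),interpolation=cv2.INTER_CUBIC)
m=np.vstack([np.hstack([cr(t,255,185,60,45),cr(s,247,190,40,30)]),np.hstack([cr(t,40,140,160,120),cr(s,170,255,160,120)])])
cv2.imwrite('pics/m0.png',m)
```

```text
(no output)
```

View pics/m0.png

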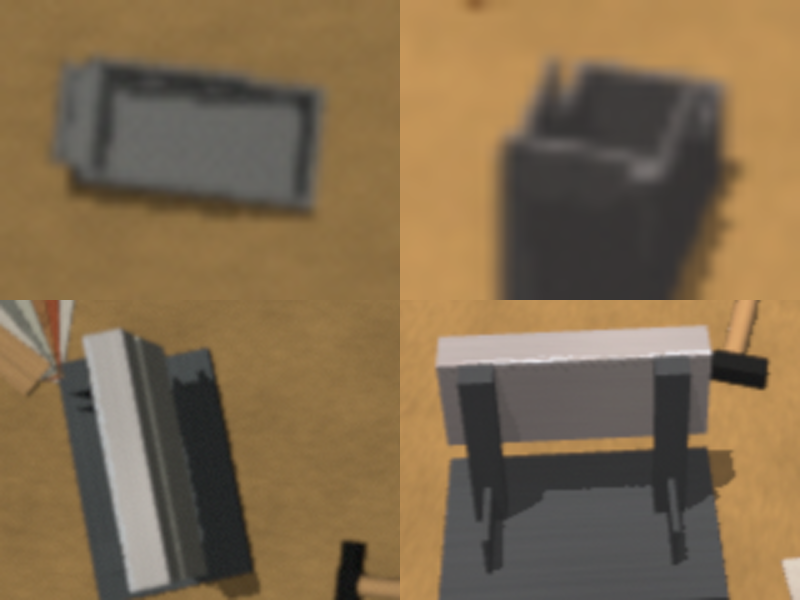

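The enlargement shows the tongue on the left (+y) end of the bin, and the rail's front face turned towards the bin (-y). I cast rays at hand-read corners for coarse poses.

```bash
cat >> h.py <<'E'
from scipy.spatial.transform import Rotation as R
def ray(c,uv,T=None):
    T=c['world_from_camera'] if T is None else T
    f=192/np.tan(np.radians(c['fovy']/2))
    d=np.array([(uv[0]-c['cx'])/f,-(uv[1]-c['cy'])/f,-1.])
    return T[:3,3],T[:3,:3]@d/np.linalg.norm(d)
def plane(c,uv,z,T=None):
    o,d=ray(c,uv,T); return o+d*(z-o[2])/d[2]
def tri(rs):
    A=sum(np.eye(3)-np.outer(d,d) for o,d in rs); b=sum((np.eye(3)-np.outer(d,d))@o for o,d in rs)
    p=np.linalg.solve(A,b); return p,[np.linalg.norm(np.cross(p-o,d)) for o,d in rs]
def wristT(c,s):
    T=np.eye(4);T[:3,:3]=R.from_quat(s['eef_rot']).as_matrix();T[:3,3]=s['tool_pos'];return T@c['T_tool_cam']
np.set_printoptions(precision=1,suppress=True)
E
python3 - <<'E'
from h import *
t=read_camera('top');s=read_camera('side')
print('bin front',[plane(t,p,38) for p in [(303.3,198.5),(301.8,216.5)]],'back',[plane(t,p,70) for p in [(269.3,193.7),(266.3,213.5)]])
m3=lambda u,v:(40+u/2.5,140+(v-300)/2.5); m4=lambda u,v:(170+(u-400)/2.5,255+(v-300)/2.5)
print('base',[plane(t,m3(*p),10) for p in [(62,362),(210,350),(252,570),(100,600)]])
for a,b in [((121,330),(438,338)),((170,583),(708,326)),((83,337),(437,366)),((131,592),(710,353))]:
    print(*tri([ray(t,m3(*a)),ray(s,m4(*b))]), tri([ray(t,m3(*a)),ray(s,m4(b[0]-437+573-(573-437)*1,b[1]))])[1][:0])
E
```

```text
bin front [array([ 549.6, -297. ,   38. ]), array([ 499.6, -292.8,   38. ])] back [array([ 559.7, -200.2,   70. ]), array([ 506.5, -192.5,   70. ])]
base [array([639.1, 373.2,  10. ]), array([655.1, 209.1,  10. ]), array([408.4, 153.6,  10. ]), array([374.6, 318.7,  10. ])]
[645.1 229.7 199.3] [np.float64(1.9022271088225307), np.float64(1.902227108822698)] []
[411.2 174.7 199.6] [np.float64(0.26953877395022213), np.float64(0.26953877395030823)] []
[636.6 263.3 200.3] [np.float64(0.6501813254587683), np.float64(0.6501813254585033)] []
[404.3 208.8 201.1] [np.float64(1.5505158799888552), np.float64(1.5505158799888157)] []
```

Emit:
carry_out(
  gripper=[1,1,1,1,1],
  linear=[
    [0.038,-0.022,0.004],
    [0.076,-0.045,0.009],
    [0.115,-0.067,0.013],
    [0.153,-0.089,0.017],
    [0.191,-0.111,0.021],
  ],
  spin=[-0.105,-0.21,-0.315,-0.42,-0.525],
)

```text
time_s: 0.75
tool_pos: [357.5, -445.6, 225.7]
eef_rot: [0.909, 0.418, -0.0, 0.0]
wrist_force: [0.5, -1.0, 0.3]
width: 1.001
grip_force: 0.0
```

Emit:
carry_out(
  gripper=[1,1,1,1,1],
  linear=[
    [0.045,0,0.004],
    [0.09,0,0.009],
    [0.135,-0.001,0.013],
    [0.18,-0.001,0.017],
    [0.225,-0.001,0.021],
  ],
  spin=[-0.105,-0.21,-0.315,-0.42,-0.525],
)

```text
time_s: 1.25
tool_pos: [503.9, -274.8, 204.7]
eef_rot: [0.769, 0.639, -0.0, 0.0]
wrist_force: [-0.1, -0.1, -0.1]
width: 1.001
grip_force: 0.0
```

Emit:
carry_out(
  gripper=[1,1,1],
  linear=[
    [0.034,-0.021,0.005],
    [0.034,-0.021,0.005],
    [0.034,-0.021,0.005],
  ],
  spin=[-0.1,-0.1,-0.1],
)

```text
time_s: 1.55
tool_pos: [488.5, -238.4, 199.6]
eef_rot: [0.737, 0.676, -0.0, -0.0]
wrist_force: [0.5, 0.2, -0.3]
width: 1.001
grip_force: 0.0
```

Run:
```python
from h import *
s=get_state(); c=snap('wrist','w1.png'); T=wristT(c,s)
print(s['time_s'],s['tool_pos'],s['eef_rot'],np.abs(s['qvel']).max())
np.savez('w1.npz',T=T)
im=cv2.imread('pics/w1.png'); cv2.imwrite('pics/w1b.png',cv2.resize(im,(768,576),interpolation=cv2.INTER_CUBIC))
```

```text
1.55 [ 488.5 -238.4  199.6] [ 0.7  0.7 -0.  -0. ] 0.03313333395639518
```

View pics/w1b.png

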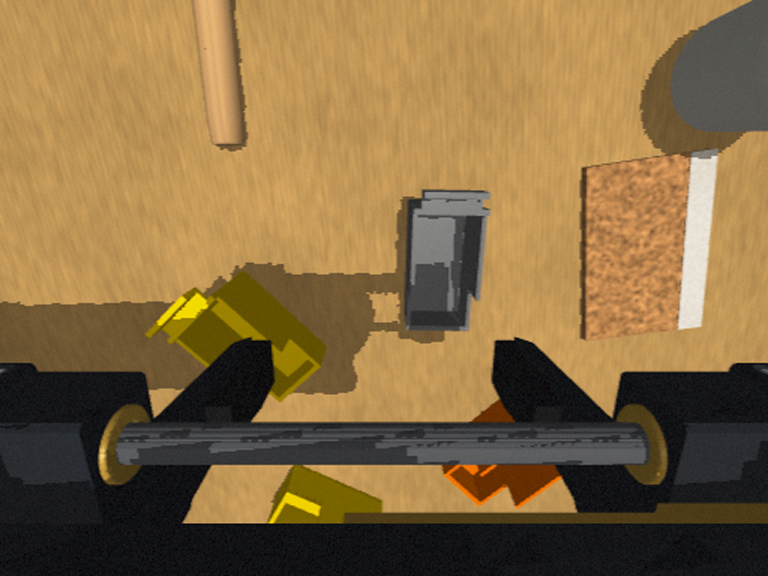

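Wrist view (1.5x scale): the bin spans (405,190)–(490,330), with the tongue leg's top at row ~191 and the front wall at row ~329; the fingers are clear of it. I shift over the planned grip at the bin's front half for the second view.

Emit:
carry_out(
  gripper=[1,1,1],
  linear=[
    [-0.028,0.041,0],
    [-0.028,0.041,0],
    [-0.028,0.041,0],
  ],
  spin=[0,0,0],
)

```text
time_s: 1.9
tool_pos: [527.2, -272.4, 199.5]
eef_rot: [0.739, 0.674, -0.0, 0.0]
wrist_force: [-0.6, -0.1, -0.5]
width: 1.0
grip_force: 0.0
```

Run:
```python
from h import *
s=get_state(); c=snap('wrist','w2.png'); T=wristT(c,s)
print(s['time_s'],s['tool_pos'],s['eef_rot'],np.abs(s['qvel']).max())
np.savez('w2.npz',T=T)
a=cv2.imread('pics/w1.png')[118:228,260:335]; b=cv2.imread('pics/w2.png')[80:235,190:300]
f=lambda i:cv2.resize(i,None,fx=3.6,fy=3.6,interpolation=cv2.INTER_CUBIC)
A,B=f(a),f(b); m=np.zeros((max(A.shape[0],B.shape[0]),A.shape[1]+B.shape[1],3),np.uint8)
m[:A.shape[0],:A.shape[1]]=A; m[:B.shape[0],A.shape[1]:]=B
print(A.shape,B.shape); cv2.imwrite('pics/w12.png',m)
```

```text
1.9 [ 527.2 -272.4  199.5] [ 0.7  0.7 -0.   0. ] 0.04287463534667362
(396, 270, 3) (558, 396, 3)
```

View pics/w12.png

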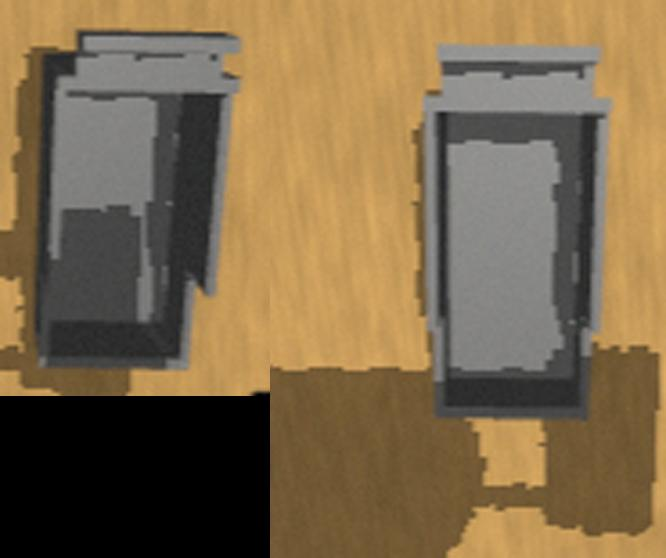

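Run:
```python
from h import *
c=read_camera('wrist');T1=np.load('w1.npz')['T'];T2=np.load('w2.npz')['T']
f1=lambda u,v:(260+u/3.6,118+v/3.6); f2=lambda u,v:(190+(u-270)/3.6,80+v/3.6)
P={}
for n,a,b,z in [('tipL',(78,36),(438,46),86),('tipR',(240,37),(600,46),86),('frL',(40,366),(435,415),38),('frR',(187,368),(587,415),38),('sideR',(213,293),(600,330),64)]:
    p,e=tri([ray(c,f1(*a),T1),ray(c,f2(*b),T2)]); P[n]=plane(c,f2(*b),z,T2); print(n,p,np.round(e[0],1),P[n])
t=(P['tipL']+P['tipR'])/2; f=(P['frL']+P['frR'])/2; d=t-f; d[2]=0
print('len(112)',np.linalg.norm(d),'yaw',np.degrees(np.arctan2(d[1],d[0])), 'widthF',np.linalg.norm(P['frL']-P['frR']),np.linalg.norm(P['tipL']-P['tipR']))
u=d/np.linalg.norm(d); o=(f+100*u+t-12*u)/2; print('origin',o,'grip-75',o-75*u,'u',u)
for p in ('frL','frR','tipL','tipR'): print(p,(P[p]-o)@u,(P[p]-o)@np.array([-u[1],u[0],0]))
```

```text
tipL [ 519.1 -183.    78.7] 0.4 [ 519.7 -183.1   86. ]
tipR [ 559.2 -186.6   85.2] 0.0 [ 559.1 -186.7   86. ]
frL [ 503.6 -292.1   40.8] 0.1 [ 503.4 -292.9   38. ]
frR [ 552.2 -296.5   41.6] 0.4 [ 552.6 -297.4   38. ]
sideR [ 556.6 -263.9   61.3] 0.1 [ 556.5 -263.1   64. ]
len(112) 110.8700839536642 yaw 84.07882645450614 widthF 49.46831462434444 39.55858166519712
origin [ 538.3 -196.3   62. ] grip-75 [ 530.5 -270.9   62. ] u [0.1 1.  0. ]
frL -99.71722431166921 24.732547605800526
frR -99.15285964199487 -24.732547605800473
tipL 11.20084055608209 19.777904225044626
tipR 11.669243397582129 -19.77790422504452
```

The bin checks out: length 111, width 49.5, tongue 40, heights right. Descending to grip near its front, so that the back can swing down by its own weight.

Emit:
carry_out(
  gripper=[1,1,1,1,1],
  linear=[
    [-0.001,0.003,0.045],
    [-0.001,0.003,0.09],
    [-0.001,0.003,0.135],
    [-0.001,0.003,0.17],
    [-0.001,0.003,0.183],
  ],
  spin=[0,0,0,0,0],
)

```text
time_s: 2.5
tool_pos: [527.3, -270.5, 13.8]
eef_rot: [0.737, 0.675, -0.001, -0.002]
wrist_force: [-0.7, -0.8, -0.2]
width: 1.001
grip_force: 0.0
```

Emit:
carry_out(
  gripper=[1,0,0,0,0],
  linear=[
    [0,0,0],
    [0,0,0],
    [0,0,0],
    [0,0,0],
    [0,0,0],
  ],
  spin=[0,0,0,0,0],
  newtons=3,
)

```text
time_s: 3.0
tool_pos: [530.7, -272.0, 17.9]
eef_rot: [0.738, 0.675, 0.0, 0.001]
wrist_force: [-0.4, 0.9, 0.4]
width: 0.662
grip_force: 0.0
```

Emit:
carry_out(
  gripper=[0,0,0,0,0],
  linear=[
    [0,0,0],
    [0,0,0],
    [0,0,0],
    [0,0,0],
    [0,0,0],
  ],
  spin=[0,0,0,0,0],
  newtons=3,
)

```text
time_s: 3.5
tool_pos: [530.3, -271.8, 16.9]
eef_rot: [0.738, 0.675, 0.0, 0.0]
wrist_force: [-0.4, -0.5, 4.7]
width: 0.563
grip_force: 3.0
```

Emit:
carry_out(
  gripper=[0,0,0,0,0],
  linear=[
    [0.003,0,-0.007],
    [0.008,0,-0.015],
    [0.013,0,-0.022],
    [0.018,0,-0.028],
    [0.018,0,-0.028],
  ],
  spin=[0,0,0,0,0],
)

```text
time_s: 4.0
tool_pos: [532.4, -252.4, 45.8]
eef_rot: [0.737, 0.676, 0.001, 0.0]
wrist_force: [0.9, 0.9, -1.0]
width: 0.565
grip_force: 3.0
```

Run:
```python
from h import *
s=get_state(); print(s['time_s'],s['tool_pos'],s['wrist_force'],s['moment'],s['grip_force'])
c=snap('wrist','w3.png'); d=snap('side','s3.png')
a=cv2.imread('pics/w3.png'); b=cv2.resize(cv2.imread('pics/s3.png')[150:250,220:320],(384,384),interpolation=cv2.INTER_CUBIC)
cv2.imwrite('pics/m3.png',np.hstack([a[:,60:460],b]))
```

```text
4.0 [ 532.4 -252.4   45.8] [ 0.9  0.9 -1. ] [ 0.1 -0.1 -0. ] 2.9996987012600584
```

View pics/m3.png

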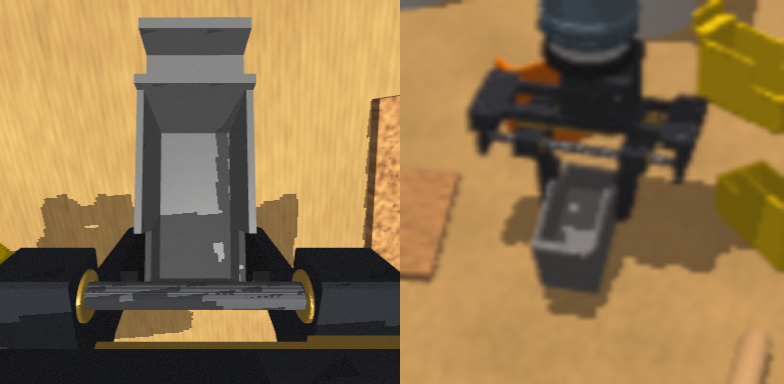

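The picture shows the bin pivoting in the grip with its back edge staying on the table (tongue at about (195,22) in the wrist view). I continue to about 60° and clamp harder.

Emit:
carry_out(
  gripper=[0,0,0,0,0],
  linear=[
    [0.007,0,-0.006],
    [0.014,0,-0.011],
    [0.029,0,-0.019],
    [0.041,0,-0.022],
    [0.046,0,-0.023],
  ],
  spin=[0,0,0,0,0],
)

```text
time_s: 4.6
tool_pos: [536.2, -205.7, 68.7]
eef_rot: [0.737, 0.676, 0.0, 0.0]
wrist_force: [-2.5, -1.1, 3.4]
width: 0.57
grip_force: 3.0
```

Emit:
carry_out(
  gripper=[0,0,0],
  linear=[
    [0,0,0],
    [0,0,0],
    [0,0,0],
  ],
  spin=[0,0,0],
  newtons=12,
)

```text
time_s: 4.9
tool_pos: [535.9, -207.2, 68.1]
eef_rot: [0.737, 0.676, 0.0, 0.0]
wrist_force: [-2.2, -0.1, 5.1]
width: 0.565
grip_force: 12.0
```

Emit:
carry_out(
  gripper=[0,0,0,0,0],
  linear=[
    [0,0,-0.02],
    [0,0,-0.05],
    [0,0,-0.08],
    [0,0,-0.1],
    [0,0,-0.1],
  ],
  spin=[0,0,0,0,0],
)

```text
time_s: 5.4
tool_pos: [537.4, -207.7, 169.9]
eef_rot: [0.737, 0.675, 0.001, 0.002]
wrist_force: [1.6, 0.1, -1.6]
width: 0.569
grip_force: 12.0
```

Run:
```python
from h import *
s=get_state(); print(s['time_s'],s['tool_pos'],s['eef_rot'],s['wrist_force'],s['moment'],s['grip_force'])
c=snap('wrist','w4.png'); np.savez('w4.npz',T=wristT(c,s)); d=snap('side','s4.png')
a=cv2.resize(cv2.imread('pics/w4.png')[:260,130:390],(520,520),interpolation=cv2.INTER_CUBIC); b=cv2.resize(cv2.imread('pics/s4.png')[150:250,240:290],(260,520),interpolation=cv2.INTER_CUBIC)
cv2.imwrite('pics/m4.png',np.hstack([a,b]))
```

```text
5.4 [ 537.4 -207.7  169.9] [0.7 0.7 0.  0. ] [ 1.6  0.1 -1.6] [-0.1 -0.1 -0. ] 11.996403340890538
```

View pics/m4.png

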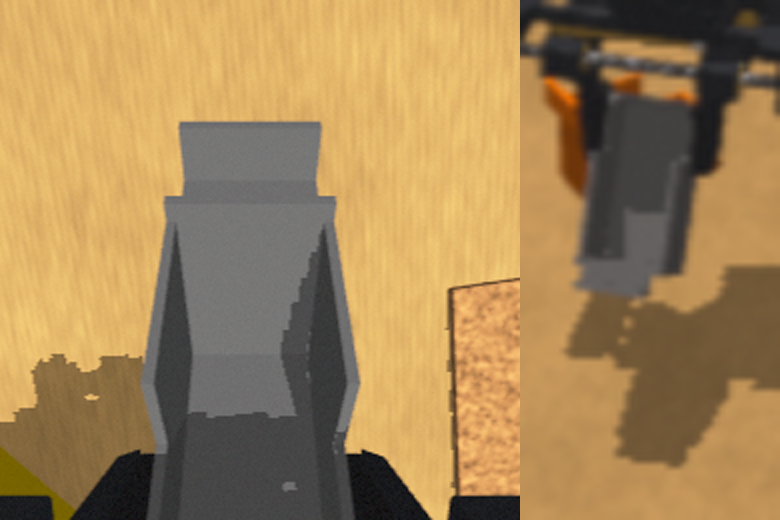

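The picture shows the bin tipped steeply in the grip: leg top edge at row 122 (2x scale), back-wall top corners at row 197, side-wall corners at row 383. I solve for its pose from these known corners.

```bash
cat >> h.py <<'E'
def pnp(c,obj,px):
    f=192/np.tan(np.radians(c['fovy']/2)); K=np.array([[f,0,c['cx']],[0,f,c['cy']],[0,0,1.]])
    obj=np.float64(obj);px=np.float64(px)
    ok,r,t=cv2.solvePnP(obj,px,K,None,flags=cv2.SOLVEPNP_SQPNP)
    ok,r,t=cv2.solvePnP(obj,px,K,None,r,t,True)
    e=cv2.projectPoints(obj,r,t,K,None)[0][:,0]-px
    M=np.eye(4);M[:3,:3]=np.diag([1,-1,-1])@cv2.Rodrigues(r)[0];M[:3,3]=np.diag([1,-1,-1])@t[:,0]
    return c['T_tool_cam']@M,e      # tool_from_bin
E
python3 - <<'E'
from h import *
c=read_camera('wrist')
g=lambda u,v:(130+u/2,v/2)
obj=[(8,20,86),(8,-20,86),(0,25,70),(0,-25,70),(-65,25,64),(-65,-25,64)]
px=[g(180,122),g(321,122),g(165,197),g(336,197),g(142,382),g(358,382)]
M,e=pnp(c,obj,px); print(M,'\n',np.round(e,1).tolist())
print('theta',np.degrees(np.arctan2(M[2,0],M[0,0])),np.degrees(np.arctan2(M[0,2],-M[2,2])))
Mi=np.linalg.inv(M);print('grasp in bin',(Mi@[0,0,-11,1])[:3]); 
for p in [(0,0,66),(12,0,86),(12,0,66)]: print(p,(M@[*p,1])[:3])
E
```

```text
[[ 0.6 -0.   0.8 25.5]
 [ 0.  -1.  -0.   0.7]
 [ 0.8  0.  -0.6 69.8]
 [ 0.   0.   0.   1. ]] 
 [[-0.6, 1.8], [0.6, 1.7], [0.1, -2.0], [-0.1, -2.0], [-0.5, 0.1], [0.5, 0.2]]
theta 54.458249736396944 54.45871221625558
grasp in bin [-80.6   0.3  26.2]
(0, 0, 66) [79.2  0.5 31.4]
(12, 0, 86) [102.5   0.5  29.6]
(12, 0, 66) [86.2  0.5 41.2]
```

Run:
```python
from h import *
c=read_camera('wrist')
g=lambda u,v:(130+u/2,v/2)
obj=[(12,20,86),(12,-20,86),(0,25,70),(0,-25,70),(-65,25,64),(-65,-25,64)]
px=[g(180,122),g(321,122),g(165,197),g(336,197),g(142,382),g(358,382)]
M,e=pnp(c,obj,px); print(np.round(e,1).tolist())
print('theta',np.degrees(np.arctan2(M[2,0],M[0,0])))
Mi=np.linalg.inv(M);print('grasp in bin',(Mi@[0,0,-11,1])[:3]); 
for p in [(0,0,66),(12,0,86),(12,0,66)]: print(p,(M@[*p,1])[:3])
# rail from top/side: fine corner picks via gray profile
T=read_camera('top')
```

```text
[[0.3, 0.2], [-0.3, 0.2], [0.5, -0.4], [-0.5, -0.4], [-0.3, 0.1], [0.3, 0.2]]
theta 55.319098429839705
grasp in bin [-80.2   0.3  26.3]
(0, 0, 66) [78.3  0.5 32.4]
(12, 0, 86) [101.6   0.5  30.8]
(12, 0, 66) [85.1  0.5 42.2]
```

Good fit (under 0.5 px): tip angle 55.3°, tongue tip 101.6 mm ahead of the TCP and 30.8 below it. Next I carry it to just in front of and above the rail, to measure the rail closely.

Emit:
carry_out(
  gripper=[0,0,0,0,0],
  linear=[
    [0.03,0,-0.015],
    [0.07,-0.002,-0.03],
    [0.115,-0.005,-0.045],
    [0.16,-0.008,-0.057],
    [0.2,-0.01,-0.057],
  ],
  spin=[-0.04,-0.08,-0.12,-0.16,-0.2],
)

```text
time_s: 6.15
tool_pos: [543.5, -5.2, 225.3]
eef_rot: [0.665, 0.746, 0.001, 0.0]
wrist_force: [0.4, -0.3, -2.1]
width: 0.568
grip_force: 12.0
```

Emit:
carry_out(
  gripper=[0,0,0,0,0],
  linear=[
    [0.04,0.006,-0.012],
    [0.08,0.012,-0.025],
    [0.105,0.016,-0.033],
    [0.116,0.018,-0.033],
    [0.116,0.018,-0.033],
  ],
  spin=[-0.04,-0.08,-0.119,-0.119,-0.119],
)

```text
time_s: 6.65
tool_pos: [547.6, 110.7, 256.6]
eef_rot: [0.62, 0.784, -0.0, -0.001]
wrist_force: [-0.1, -0.9, -2.2]
width: 0.57
grip_force: 12.0
```

Run:
```python
from h import *
s=get_state(); print(s['time_s'],s['tool_pos'],R.from_quat(s['eef_rot']).as_matrix()[:2,0],s['wrist_force'],s['moment'],s['grip_force'],np.abs(s['qvel']).max())
c=snap('wrist','w5.png'); np.savez('w5.npz',T=wristT(c,s))
a=cv2.resize(cv2.imread('pics/w5.png'),(768,576),interpolation=cv2.INTER_CUBIC)
cv2.imwrite('pics/m5.png',a)
```

```text
6.65 [547.6 110.7 256.6] [-0.2  1. ] [-0.1 -0.9 -2.2] [-0.1 -0.  -0. ] 11.997659734042827 0.0428419628298934
```

View pics/m5.png

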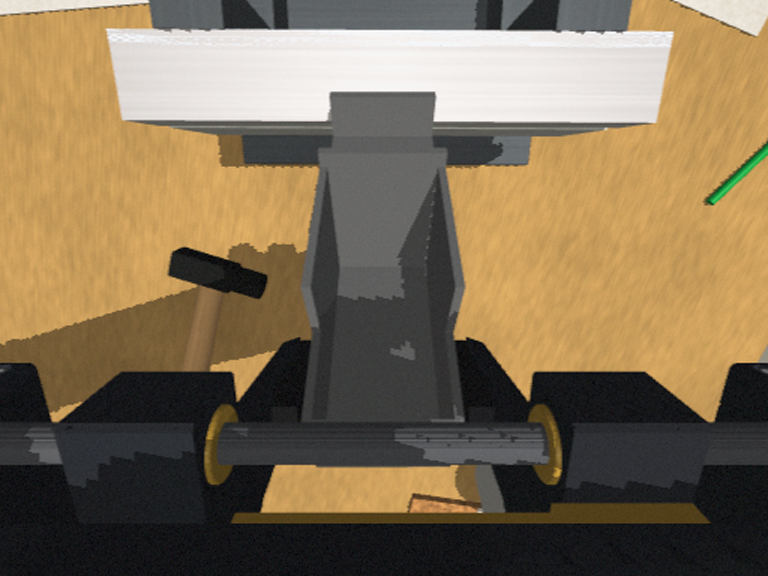

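The picture shows the rail top: front edge (122,121)–(657,123), back edge (107,30)–(673,31) at 1.5x scale, with the tongue tip at row 93 over it. Checking the grip pose and solving the rail.

Run:
```python
from h import *
c=read_camera('wrist');T=np.load('w5.npz')['T']
k=lambda u,v:(u/1.5,v/1.5)
obj=[(12,20,86),(12,-20,86),(0,25,70),(0,-25,70),(-65,25,64),(-65,-25,64)]
M,e=pnp(c,obj,[k(331,93),k(436,93),k(319,149),k(447,149),k(301,288),k(464,288)])
print(np.round(e,1).tolist(),'theta',np.degrees(np.arctan2(M[2,0],M[0,0])))
for p in [(0,0,66),(12,0,86),(12,0,66)]: print(p,(M@[*p,1])[:3])
print('grasp in bin',(np.linalg.inv(M)@[0,0,-11,1])[:3])
A,B,C,D=k(122,121),k(657,123),k(107,30),k(673,31)
for P,Q in ((A,B),(C,D)):
  for z in (195,198,200,202,204):
    a=plane(c,P,z,T);b=plane(c,Q,z,T); d=b-a
    print(z,np.linalg.norm(d),a,b,np.degrees(np.arctan2(d[1],d[0]))-90)
s=read_camera('side');t=read_camera('top')
m3=lambda u,v:(40+u/2.5,140+(v-300)/2.5); m4=lambda u,v:(170+(u-400)/2.5,255+(v-300)/2.5)
print(tri([ray(c,A,T),ray(s,m4(708,326)),ray(t,m3(170,583))]),tri([ray(c,B,T),ray(s,m4(438,338)),ray(t,m3(121,330))]))
print(tri([ray(c,C,T),ray(s,m4(710,353)),ray(t,m3(131,592))]),tri([ray(c,D,T),ray(s,m4(437,366)),ray(t,m3(83,337))]))
```

```text
[[-0.1, 0.2], [-0.2, 0.2], [0.5, -0.3], [-0.2, -0.3], [-0.2, -0.0], [0.2, 0.2]] theta 55.62876968012735
(0, 0, 66) [77.7  0.6 32. ]
(12, 0, 86) [101.    0.6  30.6]
(12, 0, 66) [84.5  0.6 41.9]
grasp in bin [-79.3   0.3  26.2]
195 246.1216648260444 [409.6 174.4 195. ] [649.3 230.3 195. ] -76.88133144565967
198 242.4300522914141 [411.4 174.6 198. ] [647.5 229.6 198. ] -76.88133144565967
200 239.9689772683273 [412.6 174.7 200. ] [646.3 229.1 200. ] -76.88133144565967
202 237.50790224524047 [413.8 174.8 202. ] [645.1 228.7 202. ] -76.88133144565967
204 235.04682722215367 [415.  174.9 204. ] [644.  228.2 204. ] -76.88133144565967
195 245.05147568859098 [401.7 210.2 195. ] [640.2 266.2 195. ] -76.7827877189329
198 241.37591506729814 [403.6 209.8 198. ] [638.6 265.  198. ] -76.7827877189329
200 238.92554131976954 [404.9 209.5 200. ] [637.5 264.2 200. ] -76.78278771893291
202 236.475167572241 [406.2 209.3 202. ] [636.4 263.4 202. ] -76.7827877189329
204 234.02479382471242 [407.5 209.  204. ] [635.3 262.6 204. ] -76.7827877189329
(array([411.4, 174.6, 199.1]), [np.float64(0.5639922052042498), np.float64(0.2545703018486576), np.float64(0.5747737085104377)]) (array([645.5, 229.4, 199.7]), [np.float64(0.9503749203451723), np.float64(1.5489030299570756), np.float64(2.314057075282088)])
(array([404.6, 209.1, 200.7]), [np.float64(0.7595078565358404), np.float64(1.312233995490133), np.float64(1.8588623036154808)]) (array([636.7, 263.5, 200.7]), [np.float64(0.48675990518873274), np.float64(0.47218388771723896), np.float64(0.9025256764032288)])
```

Both agree: rail top at z ≈ 200, so the groove edge is at about 158, front face mid at (529.4, 201.9), yaw 103.1°. Retreating, then descending so the leg lines up with the groove mouth, with a firmer grip.

Emit:
carry_out(
  gripper=[0,0,0,0,0],
  linear=[
    [-0.025,0,0],
    [-0.025,0,0.025],
    [-0.025,0,0.055],
    [-0.025,0,0.078],
    [-0.025,0,0.078],
  ],
  spin=[0.004,0.004,0.004,0.004,0.004],
  newtons=40,
)

```text
time_s: 7.35
tool_pos: [551.6, 82.7, 176.5]
eef_rot: [0.623, 0.782, -0.003, -0.002]
wrist_force: [-0.6, -0.4, -2.1]
width: 0.562
grip_force: 40.0
```

Emit:
carry_out(
  gripper=[0,0,0],
  linear=[
    [0,0,0],
    [0,0,0],
    [0,0,0],
  ],
  spin=[0,0,0],
)

```text
time_s: 7.65
tool_pos: [554.8, 85.2, 181.1]
eef_rot: [0.623, 0.783, 0.001, 0.001]
wrist_force: [-0.1, -1.0, -2.0]
width: 0.563
grip_force: 40.0
```

Run:
```python
from h import *
P=[];F=[]
for i in range(6):
    read_camera('wrist'); s=get_state(); P.append(s['tool_pos']);F.append(s['wrist_force'])
P=np.array(P);print(P.mean(0),P.std(0),np.mean(F,0),np.std(F,0),s['time_s'],s['eef_rot'])
d=P.mean(0)[:2]-[529.4,201.9]; print('X',d@[-.2267,.974],'Y',d@[.974,.2267])
```

```text
[554.3  85.2 180.4] [0.2 0.  0.3] [ 0.4  0.  -1.9] [0.4 0.2 0.6] 7.95 [0.6 0.8 0.  0. ]
X -119.2702427927321 Y -2.2210939844594386
```

Emit:
carry_out(
  gripper=[0,0,0,0,0],
  linear=[
    [0,0,0.003],
    [0.005,0,-0.0005],
    [0.01,0,-0.004],
    [0.014,0,-0.0067],
    [0.014,0,-0.0067],
  ],
  spin=[0,0,0,0,0],
)

```text
time_s: 8.45
tool_pos: [550.9, 100.2, 187.1]
eef_rot: [0.622, 0.783, 0.001, 0.0]
wrist_force: [1.1, 0.1, -2.0]
width: 0.562
grip_force: 40.0
```

Emit:
carry_out(
  gripper=[0,0,0,0,0],
  linear=[
    [0.002,0,-0.0014],
    [0.004,0,-0.0028],
    [0.006,0,-0.0041],
    [0.008,0,-0.0055],
    [0.008,0,-0.0055],
  ],
  spin=[0,0,0,0,0],
)

```text
time_s: 8.95
tool_pos: [549.0, 107.1, 192.1]
eef_rot: [0.622, 0.783, 0.0, 0.0]
wrist_force: [0.4, -0.5, -2.4]
width: 0.563
grip_force: 40.0
```

Emit:
carry_out(
  gripper=[0,0,0,0,0],
  linear=[
    [0.002,0,-0.0014],
    [0.004,0,-0.0028],
    [0.005,0,-0.0034],
    [0.005,0,-0.0034],
    [0.005,0,-0.0034],
  ],
  spin=[0,0,0,0,0],
)

```text
time_s: 9.45
tool_pos: [547.8, 111.5, 195.3]
eef_rot: [0.622, 0.783, -0.0, -0.0]
wrist_force: [1.5, -0.2, -1.9]
width: 0.563
grip_force: 40.0
```

```bash
cat > chk.py <<'E'
from h import *
P=[];F=[]
for i in range(4):
    read_camera('wrist'); s=get_state(); P.append(s['tool_pos']);F.append(s['wrist_force'])
p=np.mean(P,0);d=p[:2]-[529.4,201.9];F=np.mean(F,0); print('t',s['time_s'],'X',d@[-.2267,.974],'Y',d@[.974,.2267],'Z-158',p[2]-158,'F world',F,'FX',F[:2]@[-.2267,.974],'mom',s['moment'],s['grip_force'],s['width'])
E
python3 chk.py
```

```text
t 9.65 X -92.29628593874014 Y -2.599972864953231 Z-158 37.2463962813826 F world [ 0.4 -0.5 -1.7] FX -0.6223619727054989 mom [-0.1 -0.1 -0. ] 39.997053891420364 0.5660309709186472
```

No contact so far, with the tip 9 mm inside. Continuing in small steps.

Emit:
carry_out(
  gripper=[0,0,0,0,0],
  linear=[
    [0.002,0,-0.0017],
    [0.004,0,-0.0033],
    [0.006,0,-0.0047],
    [0.007,0,-0.0055],
    [0.007,0,-0.0055],
  ],
  spin=[0,0,0,0,0],
)

```text
time_s: 10.15
tool_pos: [546.2, 118.7, 201.0]
eef_rot: [0.622, 0.783, 0.0, 0.0]
wrist_force: [0.3, 0.7, -1.3]
width: 0.564
grip_force: 40.0
```

```bash
python3 chk.py
python3 - <<'E'
from h import *
s=get_state(); c=snap('wrist','w6.png'); np.savez('w6.npz',T=wristT(c,s))
cv2.imwrite('pics/m6.png',cv2.resize(cv2.imread('pics/w6.png')[0:240,156:356],(660,600-0),interpolation=cv2.INTER_CUBIC)[:,:])
E
```

```text
t 10.35 X -85.2377348165293 Y -2.5686977079902893 Z-158 42.784911356402546 F world [ 0.2 -0.  -1.6] FX -0.08000517933799815 mom [-0.  -0.1 -0. ] 39.99706071044784 0.56305709959818
```

View pics/m6.png

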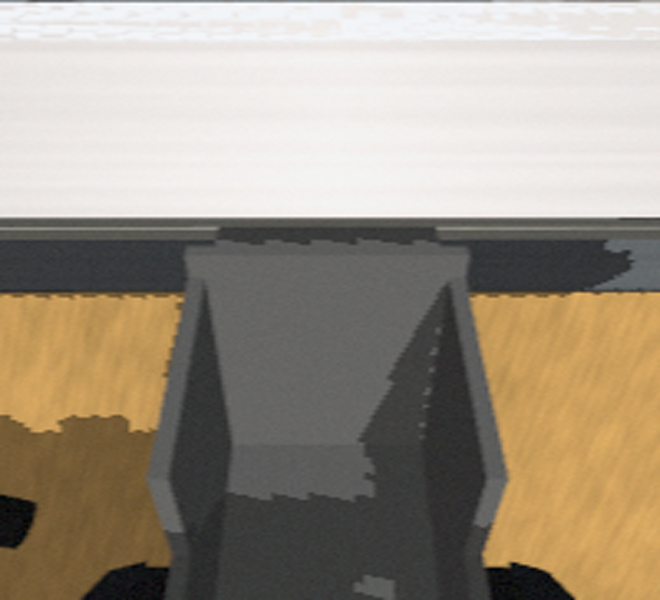

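The tongue has gone under the upper slat with no force (neck hidden at rows 220–245, back-wall corners at (187,247) and (469,247)). Next I plan a collision-free swing from 55° down to level.

```bash
cat > plan.py <<'E'
from h import *
bin_=np.float32([(-3,0),(0,0),(0,66),(12,66)][0:3]+[(12,66),(12,86),(8,86),(8,70),(-3,70)])
obs=[np.float32(o) for o in ([(0,-62),(30,-62),(30,0),(0,0)],[(0,12),(6,12),(6,36),(0,36)],[(30,-62),(40,-62),(40,42),(30,42)],[(0,36),(40,36),(40,42),(0,42)])]
def dens(p): return np.concatenate([np.linspace(p[i],p[(i+1)%len(p)],25) for i in range(len(p))])
OB=np.concatenate([dens(o) for o in obs])
def rot(p,th): c,s=np.cos(th),np.sin(th); return np.stack([p[:,0]*c+p[:,1]*s,-p[:,0]*s+p[:,1]*c],1)
def margin(th,hx,hz):
    P=(rot(bin_-[0,66],th)+[hx,hz]).astype(np.float32)
    m=min(-cv2.pointPolygonTest(P,(float(q[0]),float(q[1])),True) for q in OB)
    for o in obs: m=min(m,min(-cv2.pointPolygonTest(o,(float(q[0]),float(q[1])),True) for q in P))
    return m
g=np.array([[-79.5,26.2-66]])
h=(-7.5,10.8);print('now',margin(np.radians(55.6),*h))
for d in (55.6,52,48,44,40,36,32,28,24,20,16,12,8,4,0):
    th=np.radians(d); best=max(((margin(th,h[0]+a,h[1]+b),h[0]+a,h[1]+b) for a in np.arange(-2.5,2.6,.5) for b in np.arange(-2.5,2.6,.5)),key=lambda q:q[0])
    h=best[1:]; r=rot(g,th)[0]+h; print(d,'margin',round(float(best[0]),2),'heel',h,'TCP X,Z',round(r[0],1),round(r[1]-11,1))
E
python3 plan.py
```

```text
now 1.1484783127005302
55.6 margin 1.4 heel (np.float64(-6.5), np.float64(11.3)) TCP X,Z -84.3 43.4
52 margin 1.34 heel (np.float64(-6.0), np.float64(10.8)) TCP X,Z -86.3 37.9
48 margin 1.23 heel (np.float64(-6.0), np.float64(10.3)) TCP X,Z -88.8 31.7
44 margin 1.26 heel (np.float64(-5.5), np.float64(9.8)) TCP X,Z -90.3 25.4
40 margin 1.28 heel (np.float64(-5.0), np.float64(9.3)) TCP X,Z -91.5 18.9
36 margin 1.25 heel (np.float64(-5.0), np.float64(8.3)) TCP X,Z -92.7 11.8
32 margin 1.44 heel (np.float64(-4.0), np.float64(7.800000000000001)) TCP X,Z -92.5 5.2
28 margin 1.67 heel (np.float64(-3.5), np.float64(7.300000000000001)) TCP X,Z -92.4 -1.5
24 margin 1.89 heel (np.float64(-3.0), np.float64(6.800000000000001)) TCP X,Z -91.8 -8.2
20 margin 2.04 heel (np.float64(-2.0), np.float64(6.300000000000001)) TCP X,Z -90.3 -14.9
16 margin 2.37 heel (np.float64(-1.5), np.float64(5.800000000000001)) TCP X,Z -88.9 -21.5
12 margin 2.18 heel (np.float64(-1.0), np.float64(5.800000000000001)) TCP X,Z -87.0 -27.6
8 margin 1.8 heel (np.float64(-1.0), np.float64(5.800000000000001)) TCP X,Z -85.3 -33.5
4 margin 1.41 heel (np.float64(-1.0), np.float64(6.300000000000001)) TCP X,Z -83.1 -38.9
0 margin 1.0 heel (np.float64(-1.0), np.float64(3.8000000000000007)) TCP X,Z -80.5 -47.0
```

Emit:
carry_out(
  gripper=[0,0,0,0,0],
  linear=[
    [0,0,0],
    [-0.0006,0,0.003],
    [-0.0011,0,0.006],
    [-0.002,0,0.0095],
    [-0.0032,0,0.0126],
  ],
  spin=[0,0,0,0,0],
  newtons=4,
)

```text
time_s: 10.9
tool_pos: [547.2, 114.5, 187.9]
eef_rot: [0.623, 0.782, -0.0, 0.0]
wrist_force: [0.6, -3.5, -0.1]
width: 0.566
grip_force: 4.0
```

Emit:
carry_out(
  gripper=[0,0,0,0,0],
  linear=[
    [-0.001,0,0.003],
    [-0.0019,0,0.0063],
    [-0.0026,0,0.0096],
    [-0.0032,0,0.0129],
    [-0.0032,0,0.0129],
  ],
  spin=[0,0,0,0,0],
)

```text
time_s: 11.4
tool_pos: [547.6, 112.2, 174.8]
eef_rot: [0.622, 0.783, -0.0, -0.0]
wrist_force: [-0.5, -2.6, -0.8]
width: 0.566
grip_force: 4.0
```

```bash
python3 chk.py
python3 - <<'E'
from h import *
s=get_state(); c=snap('wrist','w7.png')
cv2.imwrite('pics/m7.png',cv2.resize(cv2.imread('pics/w7.png')[0:240,156:356],(600,600),interpolation=cv2.INTER_CUBIC))
E
```

```text
t 11.6 X -91.39153968601656 Y -2.5973632117111882 Z-158 17.21899233701336 F world [ 0.6 -2.5 -1.4] FX -2.6095547717961938 mom [-0.5 -0.2  0. ] 3.999972018355038 0.5681348950319851
```

View pics/m7.png

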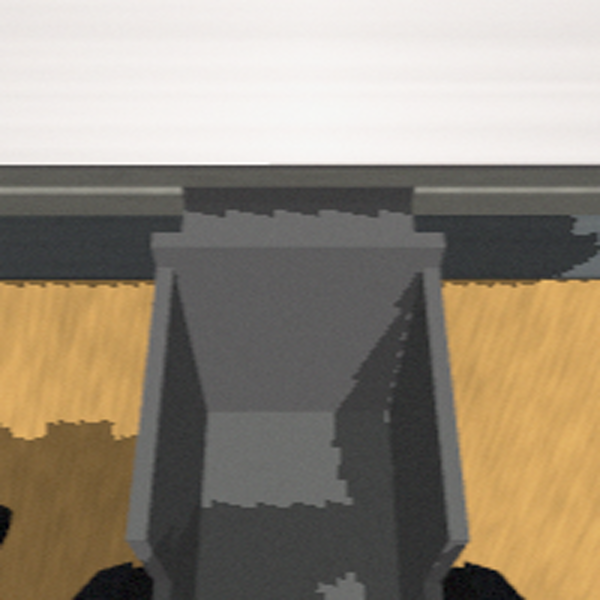

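The picture shows the bin partly swung down, its tongue still in the groove (back-wall corners (152,234) and (445,234), side-wall corners (127,541) and (470,541)). I measure the angle; from here on I track these corners numerically.

```bash
cat > track.py <<'E'
from h import *
import sys,json
obj=[(0,25,70),(0,-25,70),(-65,25,64),(-65,-25,64)]
def report(c,px):
    M,e=pnp(c,obj,px); print('err',np.round(e,1).tolist(),'theta',np.degrees(np.arctan2(M[2,0],M[0,0])),'grasp',(np.linalg.inv(M)@[0,0,-11,1])[:3],'heel tool',(M@[0,0,66,1])[:3])
if __name__=='__main__':
    old,new=sys.argv[1:3]
    p0=np.float32(json.load(open(old+'.json'))); c=snap('wrist',new+'.png')
    A=cv2.imread(f'pics/{old}.png',0);B=cv2.imread(f'pics/{new}.png',0)
    p1,st,er=cv2.calcOpticalFlowPyrLK(A,B,p0[:,None],None,winSize=(15,15),maxLevel=3)
    print(st.ravel(),er.ravel(),p1[:,0].tolist()); json.dump(p1[:,0].tolist(),open(new+'.json','w')); report(c,p1[:,0])
E
python3 - <<'E'
from track import *
k=lambda u,v:(156+u/3,v/2.5)
px=[k(152,234),k(445,234),k(127,541),k(470,541)]
json.dump(px,open('w7.json','w')); report(read_camera('wrist'),px)
k6=lambda u,v:(156+u/3.3,v/2.5)
report(read_camera('wrist'),[k6(187,247),k6(469,247),k6(149,479),k6(508,479)])
E
```

```text
err [[0.5, -0.1], [-0.5, -0.1], [-0.1, 0.1], [0.1, 0.1]] theta 42.11209342077316 grasp [-75.6   0.5  29.6] heel tool [80.5  0.6 12.7]
err [[0.4, -0.1], [-0.4, -0.1], [-0.2, 0.0], [0.2, 0.0]] theta 55.66964544686014 grasp [-79.4   0.6  26. ] heel tool [77.8  0.5 32. ]
```

The elbow has slid to just outside the lip (heel at X -10.9, Z 4.5). I re-grip firmer, slide it back in along the leg direction, and check.

Emit:
carry_out(
  gripper=[0,0,0,0,0],
  linear=[
    [0,0,0],
    [0,0,0],
    [0.002,0,-0.0019],
    [0.004,0,-0.0037],
    [0.0058,0,-0.0052],
  ],
  spin=[0,0,0,0,0],
  newtons=25,
)

```text
time_s: 12.25
tool_pos: [546.1, 118.8, 180.7]
eef_rot: [0.622, 0.783, 0.0, -0.0]
wrist_force: [0.2, -1.0, -2.6]
width: 0.564
grip_force: 25.0
```

```bash
python3 chk.py; python3 track.py w7 w8
```

```text
t 12.45 X -84.89990490922166 Y -2.558505528898138 Z-158 22.674006315671477 F world [ 0.1 -0.  -2.3] FX -0.05250103556249205 mom [-0.1 -0.1 -0. ] 24.99984664376825 0.5649287243808966
[1 1 1 1] [12.4 15.4  4.2  3.4] [[207.93661499023438, 105.40853118896484], [303.9407653808594, 96.98279571533203], [198.20230102539062, 215.25672912597656], [312.5733642578125, 216.3975372314453]]
err [[2.0, -1.6], [-1.0, 0.8], [-0.7, 2.2], [-0.1, -1.5]] theta 47.690530046318294 grasp [-71.9   3.3  27.8] heel tool [76.7  1.1 16.3]
```

```bash
cat > p2.py <<'E'
from plan import *
print('----'); print(margin(np.radians(42),-4.4,10.0))
g=np.array([[-75.6,29.6-66]])
for d in range(42,-1,-3):
    th=np.radians(d); hz=12*np.sin(th)+.3
    xs=np.arange(-9,2,.25); m=np.array([margin(th,x,hz) for x in xs]); ok=xs[m>0.2]
    hx=(ok.min()+ok.max())/2 if len(ok) else np.nan; r=rot(g,th)[0]+[hx,hz]
    print(d,'X range',ok.min() if len(ok) else None,ok.max() if len(ok) else None,'heel',hx,round(hz,1),'TCP',round(r[0],1),round(r[1]-11,1))
E
python3 p2.py | sed '1,/----/d'
```

```text
0.4304642831758958
42 X range -7.75 -2.25 heel -5.0 8.3 TCP -85.5 20.9
39 X range -7.25 -1.75 heel -4.5 7.9 TCP -86.2 16.1
36 X range -7.0 -1.0 heel -4.0 7.4 TCP -86.6 11.3
33 X range -6.5 0.0 heel -3.25 6.8 TCP -86.5 6.5
30 X range -6.25 1.75 heel -2.25 6.3 TCP -85.9 1.6
27 X range -5.75 1.75 heel -2.0 5.7 TCP -85.9 -3.4
24 X range -5.5 1.75 heel -1.875 5.2 TCP -85.7 -8.3
21 X range -5.0 1.5 heel -1.75 4.6 TCP -85.4 -13.3
18 X range -4.75 1.0 heel -1.875 4.0 TCP -85.0 -18.2
15 X range -4.25 0.5 heel -1.875 3.4 TCP -84.3 -23.2
12 X range -3.75 0.25 heel -1.75 2.8 TCP -83.3 -28.1
9 X range -3.25 0.0 heel -1.625 2.2 TCP -82.0 -32.9
6 X range -2.75 -0.25 heel -1.5 1.6 TCP -80.5 -37.7
3 X range -2.25 -0.25 heel -1.25 0.9 TCP -78.7 -42.5
0 X range -1.75 -0.25 heel -1.0 0.3 TCP -76.6 -47.1
```

Emit:
carry_out(
  gripper=[0,0,0,0,0],
  linear=[
    [-0.0003,0,0.001],
    [-0.0006,0,0.002],
    [-0.001,0,0.0045],
    [-0.0013,0,0.0066],
    [-0.0017,0,0.0114],
  ],
  spin=[0,0,0,0,0],
  newtons=5,
)

```text
time_s: 13.0
tool_pos: [547.0, 116.0, 169.1]
eef_rot: [0.623, 0.783, 0.0, 0.0]
wrist_force: [-0.3, -1.1, -0.8]
width: 0.57
grip_force: 5.0
```

```bash
python3 chk.py
python3 - <<'E'
import json
json.dump([[206.7,93.6],[304.3,93.6],[198.3,216.4],[312.7,216.4]],open('w8.json','w'))
E
python3 track.py w8 w9
```

```text
t 13.2 X -87.59798597026528 Y -2.7746567752297455 Z-158 10.529551427376788 F world [-0.1  0.3 -1.6] FX 0.2904602271196395 mom [-0.1 -0.2 -0. ] 4.999958690896165 0.5636824339902913
[1 1 1 1] [10.2  9.5  9.  11.6] [[202.9611358642578, 87.43511199951172], [307.6313781738281, 87.4585952758789], [198.07611083984375, 218.97503662109375], [313.06658935546875, 215.6294708251953]]
err [[1.4, -0.2], [-2.3, -0.9], [0.0, -0.8], [0.7, 1.7]] theta 37.638808565138575 grasp [-77.5   0.8  29.6] heel tool [83.6  0.2  7.5]
```

Emit:
carry_out(
  gripper=[0,0,0,0,0],
  linear=[
    [0.001,0,0.004],
    [0.0017,0,0.009],
    [0.0017,0,0.014],
    [0.0019,0,0.0188],
    [0.0019,0,0.0188],
  ],
  spin=[0,0,0,0,0],
)

```text
time_s: 13.75
tool_pos: [545.9, 117.9, 149.5]
eef_rot: [0.622, 0.783, -0.0, -0.0]
wrist_force: [0.3, 0.1, -1.5]
width: 0.564
grip_force: 5.0
```

```bash
python3 chk.py; python3 track.py w9 w10
python3 - <<'E'
import cv2,numpy as np
for n in ('w9','w10'):
    g=cv2.imread(f'pics/{n}.png',0).astype(int)
    print(n,'cols254-258 rows50-130',g[50:130,250:262].mean(1).round().astype(int).tolist())
E
```

```text
t 13.95 X -85.51587181278072 Y -2.807486668802207 Z-158 -7.946407197627764 F world [ 0.4  0.  -1.5] FX -0.05841384615931866 mom [-0.1 -0.1 -0. ] 4.999195285763562 0.5666982204146267
[1 1 1 1] [ 4.4  3.3 12.3  9.4] [[196.56558227539062, 88.6989517211914], [314.77655029296875, 88.43727111816406], [197.26087951660156, 220.60008239746094], [313.7241516113281, 218.37054443359375]]
err [[6.9, -2.0], [-7.6, -2.3], [-1.0, 0.9], [1.6, 2.8]] theta 37.381516194067835 grasp [-75.4   0.9  27. ] heel tool [83.6  0.5  3.8]
w9 cols254-258 rows50-130 [244, 244, 245, 244, 245, 245, 244, 245, 244, 243, 243, 243, 244, 244, 245, 245, 245, 245, 245, 244, 244, 243, 243, 242, 241, 80, 83, 92, 89, 88, 90, 88, 72, 66, 65, 65, 66, 66, 66, 79, 95, 111, 111, 110, 110, 112, 110, 97, 84, 84, 84, 84, 85, 84, 85, 84, 85, 84, 85, 84, 84, 85, 84, 85, 85, 84, 84, 84, 85, 85, 85, 85, 84, 85, 85, 85, 85, 84, 85, 85]
w10 cols254-258 rows50-130 [244, 244, 244, 244, 244, 243, 242, 242, 243, 243, 243, 244, 244, 244, 245, 245, 244, 244, 244, 244, 243, 242, 242, 241, 215, 80, 83, 91, 90, 88, 89, 88, 89, 73, 68, 68, 67, 68, 68, 68, 68, 69, 84, 103, 117, 117, 116, 116, 117, 116, 105, 70, 62, 68, 71, 70, 70, 71, 70, 70, 70, 70, 70, 69, 70, 70, 69, 70, 71, 70, 70, 70, 70, 71, 70, 71, 71, 71, 70, 70]
```

```bash
cat > ext.py <<'E'
import sys
from h import *
for n in sys.argv[1:]:
    a=cv2.imread(f'pics/{n}.png'); h=cv2.cvtColor(a,cv2.COLOR_BGR2HSV); m=(h[:,:,1]<70)
    out=[]
    for r in list(range(86,110,2))+list(range(110,250,6)):
        x=255;l=x
        row=m[r]|(np.abs(np.arange(512)-255)<70)
        L=255-np.argmin(row[255::-1]) ; Rr=255+np.argmin(row[255:])
        # brightness edges near the silhouette (in case low-saturation background)
        out.append((r,int(L),int(Rr)))
    print(n,out)
    g=cv2.cvtColor(a,cv2.COLOR_BGR2GRAY)
    for r in (88,92,94,96,98,100): print(r,g[r,186:214].tolist(),g[r,296:326].tolist())
E
python3 ext.py w7 w10
```

```text
w7 [(86, 134, 380), (88, 134, 379), (90, 134, 379), (92, 134, 379), (94, 135, 379), (96, 135, 378), (98, 135, 378), (100, 135, 378), (102, 136, 378), (104, 136, 377), (106, 136, 377), (108, 136, 377), (110, 137, 376), (116, 185, 325), (122, 185, 325), (128, 185, 325), (134, 185, 325), (140, 185, 325), (146, 185, 325), (152, 185, 325), (158, 185, 325), (164, 185, 325), (170, 185, 325), (176, 185, 325), (182, 185, 325), (188, 185, 325), (194, 185, 325), (200, 185, 325), (206, 185, 325), (212, 185, 325), (218, 185, 325), (224, 185, 325), (230, 185, 325), (236, 182, 325), (242, 182, 325), (248, 181, 329)]
88 [58, 55, 57, 57, 57, 53, 56, 55, 60, 57, 59, 57, 57, 57, 57, 58, 57, 59, 61, 60, 58, 56, 55, 59, 56, 55, 58, 57] [59, 55, 54, 58, 57, 58, 60, 56, 58, 55, 58, 54, 56, 56, 57, 54, 55, 58, 58, 58, 57, 59, 57, 58, 57, 57, 53, 58, 56, 58]
92 [61, 58, 59, 62, 58, 60, 60, 59, 59, 57, 59, 60, 60, 61, 57, 59, 59, 60, 57, 60, 60, 62, 63, 60, 60, 61, 61, 60] [56, 60, 56, 59, 56, 59, 56, 57, 57, 56, 56, 58, 55, 53, 54, 55, 54, 55, 56, 56, 54, 57, 52, 54, 55, 59, 55, 58, 57, 56]
94 [59, 61, 60, 5
[... 2447 characters left out ...]
6, 115, 116, 119] [118, 116, 118, 118, 119, 118, 117, 118, 116, 117, 117, 117, 117, 114, 114, 117, 117, 111, 78, 55, 56, 57, 55, 53, 52, 53, 58, 53, 53, 56]
98 [58, 56, 60, 60, 60, 57, 56, 56, 57, 59, 88, 109, 119, 118, 118, 119, 117, 119, 117, 115, 117, 118, 116, 118, 116, 116, 118, 116] [117, 118, 119, 117, 118, 115, 117, 115, 118, 115, 117, 119, 114, 118, 119, 116, 119, 108, 81, 50, 56, 52, 55, 55, 58, 58, 52, 52, 56, 55]
100 [55, 58, 61, 56, 60, 60, 59, 59, 57, 56, 77, 99, 104, 104, 102, 107, 106, 101, 106, 101, 106, 106, 106, 107, 106, 105, 106, 107] [117, 117, 115, 116, 117, 117, 117, 115, 116, 115, 112, 113, 112, 114, 117, 118, 117, 106, 78, 54, 51, 50, 53, 53, 52, 54, 52, 53, 52, 53]
```

Reading the back-wall top edge directly (columns 196.5–314, row ~92.5) gives θ ≈ 24° with the elbow on the groove floor, as planned. Continuing the swing.

Emit:
carry_out(
  gripper=[0,0,0,0,0],
  linear=[
    [0.0008,0,0.005],
    [0.0017,0,0.01],
    [0.0029,0,0.015],
    [0.0044,0,0.02],
    [0.0044,0,0.02],
  ],
  spin=[0,0,0,0,0],
)

```text
time_s: 14.5
tool_pos: [544.9, 123.0, 129.6]
eef_rot: [0.622, 0.783, -0.0, -0.001]
wrist_force: [-0.1, 0.7, -0.7]
width: 0.564
grip_force: 5.0
```

```bash
python3 chk.py
cat > edge.py <<'E'
# wall-top edge of the back from the brightness step to the dark/bright ground either side
import sys
from h import *
n=sys.argv[1]; c=snap('wrist',n+'.png'); s=get_state()
g=cv2.imread(f'pics/{n}.png',0).astype(int)
for r in range(60,125,3): print(r,g[r,176:212:2].tolist(),g[r,300:336:2].tolist())
print(g[60:130,250:262].mean(1).round().astype(int).tolist())
E
python3 edge.py w11
```

```text
t 14.7 X -80.66568912340382 Y -2.688393228365821 Z-158 -27.857408707389993 F world [-0.3  1.9 -0.9] FX 1.89238300927556 mom [ 0.4 -0.  -0. ] 4.999075469315812 0.5703365398457008
60 [237, 238, 239, 239, 238, 239, 239, 240, 239, 239, 240, 240, 241, 240, 241, 240, 241, 240] [239, 239, 238, 237, 237, 238, 238, 238, 238, 237, 237, 236, 237, 236, 236, 236, 234, 236]
63 [237, 235, 237, 237, 236, 236, 237, 237, 236, 237, 236, 237, 237, 238, 238, 238, 238, 237] [237, 237, 236, 236, 236, 236, 236, 235, 234, 235, 235, 234, 232, 233, 234, 232, 232, 233]
66 [235, 237, 236, 237, 236, 235, 237, 237, 237, 237, 238, 238, 238, 236, 238, 237, 239, 238] [238, 238, 237, 238, 237, 235, 236, 236, 235, 235, 235, 235, 235, 233, 235, 234, 234, 233]
69 [238, 236, 237, 238, 237, 238, 238, 238, 237, 238, 239, 239, 239, 238, 239, 240, 239, 239] [238, 238, 237, 238, 237, 237, 237, 238, 236, 236, 236, 234, 236, 236, 234, 235, 235, 236]
72 [238, 238, 238, 238, 238, 238, 239, 240, 240, 239, 241, 239, 240, 240, 241, 241, 241, 242] [240, 239, 240, 240, 239, 239, 239, 238, 238, 238, 237, 237, 238, 238, 236, 237, 237, 23
[... 2431 characters left out ...]
2, 51, 54, 54, 53, 79, 78, 76, 78, 52, 52, 53, 55, 56, 54, 54, 52]
120 [53, 56, 55, 54, 52, 53, 57, 51, 114, 128, 128, 133, 64, 54, 56, 53, 55, 50] [53, 53, 54, 54, 46, 60, 139, 139, 140, 117, 54, 54, 50, 50, 51, 51, 50, 51]
123 [50, 50, 48, 51, 47, 52, 51, 53, 111, 131, 129, 130, 62, 52, 51, 55, 52, 56] [47, 47, 49, 48, 48, 64, 141, 140, 139, 106, 52, 47, 51, 50, 47, 47, 50, 47]
[243, 242, 242, 240, 241, 242, 241, 242, 242, 242, 242, 243, 243, 243, 243, 243, 243, 243, 242, 242, 242, 241, 241, 240, 240, 239, 168, 79, 87, 89, 86, 88, 87, 73, 74, 74, 74, 74, 75, 74, 75, 76, 74, 76, 88, 109, 134, 136, 136, 136, 136, 137, 137, 136, 114, 48, 50, 51, 52, 53, 55, 54, 54, 53, 54, 53, 55, 54, 54, 54]
```

θ ≈ 12°, and a small inward pull (1.9 N) tells me to bring the bin in further while lowering.

Emit:
carry_out(
  gripper=[0,0,0,0,0],
  linear=[
    [0.002,0,0.001],
    [0.003,0,0.003],
    [0.0039,0,0.0055],
    [0.0052,0,0.0085],
    [0.0063,0,0.0116],
  ],
  spin=[0,0,0,0,0],
)

```text
time_s: 15.25
tool_pos: [544.0, 128.7, 118.5]
eef_rot: [0.622, 0.783, 0.0, -0.0]
wrist_force: [0.2, 0.5, 0.7]
width: 0.565
grip_force: 5.0
```

```bash
python3 chk.py; sed -i 's/range(60,125,3)/range(104,136,3)/' edge.py; python3 edge.py w12
```

```text
t 15.45 X -74.5168809421761 Y -2.684764094809895 Z-158 -39.69217756513646 F world [ 0.4  0.2 -1.2] FX 0.06996875154284501 mom [ 0.  -0.1 -0. ] 4.999882832353251 0.5661187879151646
104 [235, 235, 234, 234, 235, 235, 235, 236, 235, 236, 235, 236, 236, 236, 235, 237, 237, 237] [238, 237, 238, 238, 237, 237, 237, 237, 237, 236, 237, 235, 236, 235, 235, 235, 235, 235]
107 [231, 233, 233, 232, 233, 234, 232, 234, 233, 234, 234, 234, 233, 235, 235, 236, 235, 236] [238, 237, 236, 236, 236, 237, 238, 236, 235, 236, 235, 235, 234, 233, 234, 235, 235, 234]
110 [232, 231, 231, 232, 233, 233, 233, 233, 233, 234, 233, 233, 233, 234, 235, 233, 235, 233] [235, 235, 235, 235, 234, 233, 234, 234, 233, 233, 233, 233, 233, 231, 232, 230, 232, 232]
113 [231, 230, 229, 230, 231, 231, 231, 232, 231, 229, 231, 231, 232, 233, 232, 232, 232, 232] [232, 233, 231, 233, 232, 232, 233, 230, 231, 230, 232, 231, 230, 229, 230, 228, 229, 229]
116 [56, 54, 53, 53, 49, 52, 54, 54, 56, 54, 71, 81, 80, 78, 80, 79, 79, 77] [77, 76, 72, 74, 74, 74, 75, 62, 48, 54, 51, 49, 51, 53, 55, 55, 55, 51]
119 [56, 52, 54, 70, 72, 7
[... 598 characters left out ...]
148, 146, 149, 107, 52, 54, 55]
131 [44, 46, 47, 78, 89, 101, 107, 108, 108, 102, 90, 88, 87, 92, 92, 90, 90, 91] [96, 99, 97, 97, 94, 97, 98, 97, 110, 150, 148, 148, 109, 95, 74, 43, 46, 46]
134 [159, 161, 136, 93, 160, 153, 133, 138, 137, 126, 44, 43, 41, 51, 52, 53, 53, 47] [48, 46, 46, 47, 48, 45, 48, 44, 74, 150, 148, 146, 158, 153, 158, 133, 96, 143]
[241, 242, 241, 240, 241, 242, 241, 242, 242, 242, 242, 242, 242, 242, 242, 242, 242, 242, 242, 242, 242, 242, 242, 242, 242, 241, 240, 240, 240, 240, 240, 240, 240, 240, 240, 241, 240, 241, 241, 241, 241, 241, 241, 240, 240, 240, 240, 239, 238, 238, 237, 237, 236, 235, 120, 79, 79, 78, 78, 78, 78, 78, 78, 88, 112, 136, 151, 150, 150, 150]
```

Emit:
carry_out(
  gripper=[0,0,0,0,0],
  linear=[
    [0.0012,0,0.0015],
    [0.0022,0,0.003],
    [0.003,0,0.0045],
    [0.0038,0,0.0058],
    [0.0038,0,0.0058],
  ],
  spin=[0,0,0,0,0],
)

```text
time_s: 16.0
tool_pos: [543.1, 132.2, 112.8]
eef_rot: [0.622, 0.783, 0.0, -0.0]
wrist_force: [0.5, 0.3, -1.3]
width: 0.568
grip_force: 5.0
```

```bash
python3 chk.py; sed -i 's/range(104,136,3)/list(range(119,137,3))+list(range(145,265,15))/' edge.py; python3 edge.py w13
```

```text
t 16.2 X -71.02044529288882 Y -2.5593523973500765 Z-158 -45.17520499643015 F world [-0.3  0.5 -1.2] FX 0.5261960102893138 mom [-0.  -0.1  0. ] 4.999892570995144 0.5665163525539272
119 [230, 232, 231, 231, 231, 231, 232, 232, 233, 232, 232, 233, 232, 233, 231, 233, 233, 233] [234, 235, 233, 234, 233, 232, 234, 233, 232, 233, 232, 233, 232, 232, 230, 231, 231, 231]
122 [229, 228, 229, 229, 230, 230, 230, 229, 229, 231, 231, 230, 230, 231, 231, 231, 230, 233] [232, 233, 233, 232, 232, 232, 232, 232, 232, 231, 231, 231, 231, 231, 232, 231, 230, 230]
125 [228, 227, 227, 227, 228, 228, 228, 228, 228, 229, 228, 229, 229, 229, 230, 229, 230, 229] [231, 232, 232, 231, 231, 231, 230, 230, 231, 231, 230, 229, 230, 231, 230, 228, 228, 228]
128 [226, 226, 226, 227, 226, 227, 227, 227, 228, 228, 228, 227, 228, 229, 229, 228, 227, 227] [231, 231, 230, 229, 228, 229, 229, 228, 229, 228, 228, 228, 228, 228, 228, 226, 227, 226]
131 [225, 224, 224, 224, 225, 226, 226, 227, 227, 225, 227, 226, 226, 226, 228, 226, 227, 227] [228, 227, 227, 226, 226, 228, 226, 225, 227, 225, 225, 226, 224, 225, 225, 224, 
[... 1151 characters left out ...]
 116, 144, 162, 159, 158, 157, 154, 156, 153]
235 [85, 90, 91, 80, 18, 14, 13, 20, 67, 68, 69, 67, 41, 37, 43, 39, 37, 42] [46, 44, 47, 48, 45, 47, 113, 118, 113, 91, 14, 13, 21, 17, 143, 166, 157, 157]
250 [24, 13, 9, 16, 19, 6, 16, 10, 43, 65, 65, 67, 53, 42, 43, 43, 41, 41] [49, 48, 45, 49, 45, 57, 64, 68, 64, 32, 15, 3, 16, 11, 20, 23, 15, 14]
[235, 236, 236, 235, 235, 235, 236, 236, 237, 237, 238, 238, 239, 240, 239, 239, 238, 238, 238, 237, 237, 237, 237, 238, 238, 238, 238, 239, 238, 239, 239, 239, 239, 239, 239, 239, 239, 238, 238, 238, 238, 238, 238, 237, 237, 235, 235, 234, 234, 235, 235, 235, 235, 235, 235, 236, 235, 236, 236, 236, 236, 236, 235, 235, 234, 234, 233, 233, 232, 232]
```

```bash
cat > lev.py <<'E'
import sys
from h import *
# sub-pixel outer edges of the side walls' tops: largest gradient within the expected columns
n=sys.argv[1]; c=read_camera('wrist'); g=cv2.GaussianBlur(cv2.imread(f'pics/{n}.png',1).astype(np.float32),(3,3),0)
sat=g.max(2)-g.min(2); f=192/np.tan(np.radians(c['fovy']/2)); T=c['T_tool_cam'];Q=[]
for r in range(142,226,3):
    L=sat[r,178:198]; Rr=sat[r,312:332]
    if L.max()<30 or Rr.max()<30: continue
    th=(L.max()+L.min())/2; l=178+np.argmax(L<th); l=l-1+(sat[r,l-1]-th)/(sat[r,l-1]-sat[r,l])
    th=(Rr.max()+Rr.min())/2; k=312+np.argmax(Rr>th); k=k-1+(th-sat[r,k-1])/(sat[r,k]-sat[r,k-1])
    d=f*50/(k-l); Q.append((T@[0,(c['cy']-r)/f*d,-d,1])[[0,2]])
Q=np.array(Q); x,y=Q.T
p=np.polyfit(x,y,1); e=y-np.polyval(p,x); ok=abs(e)<2*np.std(e); p=np.polyfit(x[ok],y[ok],1)
print(len(x),'theta(front up +)',np.degrees(np.arctan(p[0])),'rms',np.std(y[ok]-np.polyval(p,x[ok])),'wall top z in tool at x=0,60',np.polyval(p,[0,60]))
E
python3 lev.py w13; python3 lev.py w12; python3 lev.py w11
```

```text
28 theta(front up +) 0.30900090734055574 rms 0.07042406354870463 wall top z in tool at x=0,60 [-42.9 -42.6]
28 theta(front up +) 4.210576967336168 rms 0.09969363963958744 wall top z in tool at x=0,60 [-43.1 -38.6]
28 theta(front up +) 12.212362194059615 rms 0.09736617906569511 wall top z in tool at x=0,60 [-44.1 -31.1]
```

Level within 0.3°, with the heel at the groove edge height. A gentle push in, to bring the back flush.

Emit:
carry_out(
  gripper=[0,0,0,0],
  linear=[
    [0.0007,0,0.0001],
    [0.0014,0,0.0002],
    [0.002,0,0.0003],
    [0.002,0,0.0003],
  ],
  spin=[0,0,0,0],
)

```text
time_s: 16.8
tool_pos: [542.7, 134.0, 112.7]
eef_rot: [0.622, 0.783, 0.0, 0.0]
wrist_force: [1.0, -1.1, -0.5]
width: 0.567
grip_force: 5.0
```

```bash
python3 chk.py; python3 edge.py w14 >/dev/null; python3 lev.py w14; python3 track.py w8 w14b | head -0
python3 - <<'E'
import cv2,numpy as np
A=cv2.imread('pics/w13.png',0);B=cv2.imread('pics/w14.png',0)
t=A[140:230,205:305]; r=cv2.matchTemplate(B[120:250,185:325],t,cv2.TM_CCOEFF_NORMED); print(cv2.minMaxLoc(r)[3],'ref (20,20)',cv2.minMaxLoc(r)[1])
E
```

```text
t 17.0 X -69.11020129219855 Y -2.437740404112856 Z-158 -45.32622841671083 F world [ 0.1 -0.5 -0.3] FX -0.538342254299543 mom [-0.1 -0.1  0. ] 4.999911165614321 0.5632237205238381
27 theta(front up +) 0.1287376979652821 rms 0.04577437572726093 wall top z in tool at x=0,60 [-42.9 -42.8]
(20, 25) ref (20,20) 0.9403651356697083Exception ignored on flushing sys.stdout:
BrokenPipeError: [Errno 32] Broken pipe
```

Emit:
carry_out(
  gripper=[0,0,0,0],
  linear=[
    [0.0007,0,0],
    [0.0014,0,0],
    [0.002,0,0],
    [0.002,0,0],
  ],
  spin=[0,0,0,0],
)

```text
time_s: 17.55
tool_pos: [542.6, 134.2, 112.6]
eef_rot: [0.623, 0.782, -0.001, 0.001]
wrist_force: [1.3, -5.6, 1.6]
width: 0.568
grip_force: 5.0
```

```bash
python3 chk.py; python3 edge.py w15 >/dev/null; python3 lev.py w15
python3 - <<'E'
import cv2,numpy as np
for n in ('w13','w14','w15'):
    g=cv2.imread(f'pics/{n}.png',0).astype(int)
    print(n,g[126:156,184:194].mean(1).astype(int).tolist(), g[126:150,230:280].mean(1).astype(int).tolist())
    print(g[200:300,225:235].mean(1).astype(int)[::2].tolist())
E
```

```text
t 17.75 X -68.9717901157348 Y -2.4662682249892462 Z-158 -45.38617092771099 F world [ 1.4 -5.1  0.8] FX -5.321248664981456 mom [-1.1 -0.4  0. ] 5.000504028894284 0.5672440287453989
26 theta(front up +) 0.03363313784977286 rms 0.06678221853330527 wall top z in tool at x=0,60 [-43. -43.]
w13 [227, 227, 226, 226, 226, 226, 224, 226, 225, 116, 116, 116, 121, 128, 128, 127, 114, 111, 111, 120, 121, 122, 122, 124, 123, 126, 125, 125, 125, 126] [233, 232, 231, 231, 230, 229, 228, 229, 222, 91, 103, 110, 120, 131, 135, 134, 125, 130, 128, 128, 128, 126, 126, 126]
[121, 120, 121, 120, 120, 74, 69, 68, 69, 68, 69, 68, 67, 67, 68, 67, 67, 67, 67, 67, 66, 66, 65, 65, 65, 66, 66, 66, 66, 66, 66, 66, 65, 66, 66, 45, 45, 43, 43, 44, 44, 36, 36, 44, 39, 47, 39, 47, 48, 48]
w14 [225, 225, 224, 225, 225, 225, 224, 223, 222, 222, 222, 221, 221, 220, 219, 220, 219, 219, 218, 144, 116, 117, 117, 117, 119, 118, 119, 122, 121, 120] [229, 229, 230, 230, 230, 230, 229, 229, 228, 228, 227, 226, 225, 225, 224, 223, 222, 222, 221, 150, 123, 123, 123, 123]
[116, 118, 117, 116, 115, 69, 65, 66, 65, 66, 66, 66, 65, 64, 66, 65, 65, 65, 64, 63, 65, 64, 63, 64, 64, 63, 65, 63, 63, 63, 65, 64, 63, 62, 62, 41, 42, 43, 42, 41, 43, 34, 34, 42, 37, 45, 40, 44, 47, 46]
w15 [223, 223, 224, 224, 224, 224, 224, 224, 223, 222, 222, 221, 220, 220, 219, 219, 219, 219, 217, 218, 218, 166, 114, 113, 117, 116, 115, 116, 118, 117] [228, 228, 228, 228, 229, 229, 229, 229, 228, 227, 227, 226, 226, 225, 225, 223, 223, 222, 221, 221, 220, 148, 123, 122]
[116, 116, 116, 114, 87, 65, 65, 66, 66, 66, 64, 65, 65, 65, 64, 65, 64, 64, 64, 63, 63, 63, 63, 63, 63, 64, 63, 62, 64, 63, 63, 63, 63, 63, 63, 42, 41, 42, 41, 40, 42, 34, 35, 42, 37, 46, 38, 45, 45, 48]
```

Firm, gentle contact at 5 N with the bin level: flush. I relax the push and release.

Emit:
carry_out(
  gripper=[0,0,0,0.62,0.62],
  linear=[
    [-0.001,0,0],
    [-0.0017,0,0],
    [-0.0017,0,0],
    [-0.0017,0,0],
    [-0.0017,0,0],
  ],
  spin=[0,0,0,0,0],
)

```text
time_s: 18.35
tool_pos: [542.2, 135.4, 112.7]
eef_rot: [0.622, 0.783, 0.0, -0.0]
wrist_force: [0.2, 0.2, 1.0]
width: 0.618
grip_force: 0.0
```

Emit:
carry_out(
  gripper=[0.66,0.7,0.75,0.8,0.8],
  linear=[
    [0,0,0],
    [0,0,0],
    [0,0,0],
    [0,0,0],
    [0,0,0],
  ],
  spin=[0,0,0,0,0],
)

```text
time_s: 18.85
tool_pos: [542.5, 134.3, 112.6]
eef_rot: [0.622, 0.783, -0.0, -0.0]
wrist_force: [-0.2, 0.1, -0.4]
width: 0.8
grip_force: 0.0
```

```bash
python3 chk.py; python3 edge.py w16 >/dev/null; python3 lev.py w16
```

```text
t 19.05 X -68.80526552272124 Y -2.515226612356011 Z-158 -45.39604696791527 F world [ 0.  -0.3  0.1] FX -0.25423816445871406 mom [-0.  -0.1 -0. ] 0.0 0.7968057031145296
26 theta(front up +) -1.1598834655823993 rms 0.06392048192705663 wall top z in tool at x=0,60 [-41.4 -42.6]
```

Released: the bin hangs with 1.2° droop, inside the 2° play. Withdrawing straight up.

Emit:
carry_out(
  gripper=[0.8,0.8,0.8,0.8,0.8],
  linear=[
    [0,0,-0.015],
    [0,0,-0.04],
    [0,0,-0.08],
    [0,0,-0.115],
    [0,0,-0.13],
  ],
  spin=[0,0,0,0,0],
)

```text
time_s: 19.65
tool_pos: [544.0, 135.1, 247.0]
eef_rot: [0.622, 0.783, 0.002, 0.002]
wrist_force: [-0.8, 0.3, -0.1]
width: 0.804
grip_force: 0.0
```

Emit:
carry_out(
  gripper=[0.8,0.8,0.8,0.8,0.8],
  linear=[
    [-0.02,0,0],
    [-0.04,0,0],
    [-0.06,0,0],
    [-0.06,0,0],
    [-0.06,0,0],
  ],
  spin=[0,0,0,0,0],
)

```text
time_s: 20.15
tool_pos: [555.7, 76.2, 242.5]
eef_rot: [0.623, 0.783, -0.0, -0.0]
wrist_force: [-0.2, 1.0, -0.0]
width: 0.801
grip_force: 0.0
```

```bash
python3 - <<'E'
from h import *
# bystanders unchanged and bin present below/in front of the rail (numeric checks)
t=snap('top','tz.png'); a=cv2.imread('pics/top0.png').astype(int);b=cv2.imread('pics/tz.png').astype(int)
for n,(x0,y0,x1,y1) in dict(tub=(222,100,262,140),sample=(260,124,315,166),mallet=(170,234,250,272),bin0=(262,190,305,218),front=(125,190,160,225)).items():
    print(n,np.abs(a-b)[y0:y1,x0:x1].mean().round(1))
s=snap('side','sz.png'); 
w=snap('wrist','wz.png'); g=cv2.cvtColor(cv2.imread('pics/wz.png'),cv2.COLOR_BGR2HSV)
print('low-sat run rows at col255',[int(v) for v in g[0:300:10,255,1]],[int(v) for v in g[0:300:10,255,2]])
E
python3 chk.py
```

```text
tub 17.4
sample 13.3
mallet 23.0
bin0 31.6
front 55.7
low-sat run rows at col255 [5, 5, 16, 3, 10, 5, 3, 6, 5, 5, 5, 5, 3, 5, 5, 4, 5, 137, 136, 135, 141, 139, 140, 138, 138, 138, 139, 139, 140, 25] [245, 247, 94, 84, 157, 47, 86, 158, 159, 157, 155, 153, 152, 145, 143, 140, 141, 119, 116, 117, 119, 211, 211, 214, 214, 216, 209, 209, 204, 51]
t 20.5 X -127.72815243004678 Y -2.620741986852253 Z-158 84.63004652895142 F world [-0.1 -0.5  0.1] FX -0.43252553593912585 mom [ 0.  -0.2  0. ] 0.0 0.8022646750904899
```

```bash
python3 -c "
from plant import finish_job; print(finish_job())"
```

```text
the job is handed in; nothing more can be done
None
```

The grey bin hangs on the rail with its back flush: held level before release, it drooped about 1.2° after, the hardest push was about 5 N, and the job was handed in at about 20.5 s; the arm stayed clear of the tub, sample board and mallet, but the final camera comparison could not confirm they are unmoved because the arm and its shadow changed the view.

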